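Throw the three levers of the interlocked switch bank in the order it permits

TASK

Opening time: switch on the display lighting by throwing all three levers of the grey switch bank fully over to the side away from you. An interlock inside lets them go only one after another in a hidden order that is different every time, so feel which lever is free and leave a blocked one at once: never press on the bank with more than 20 N. Leave the glass tumbler, the brass cup and the tealight where they stand.

Things in the scene. Friction and masses are not known exactly. Their poses are not given: they have to be found in the camera images.
- bank: grey switch bank fixed to the table, 150 x 275 x 85 mm (x, y, z), aluminium top; origin: centre of its underside. Its x axis is the throwing direction (away from the robot, yaw up to 0.25), y its left. Three levers in a row at y +80 (left, red), 0 (middle, yellow), -80 mm (right, blue) turn about y at x 0, 75 mm above the table. They stay where left; one, unmarked, is free at the start
- grip_left (a point): centre of the left lever's red grip, on the lever's axis 75 mm from its pivot. All levers: 10 mm stem, then from 46 to 109 mm from the pivot a round-ended grip of 18 mm diameter. Off, it leans 0.5 rad towards the robot: its end is then 0.17 m above the table and 58 mm to the near side of the pivot. Upright, its end is 0.184 m above the table
- grip_middle (a point): centre of the middle lever's yellow grip, 75 mm from its pivot. A blocked lever has about 0.1 rad of play (10 mm at the grip's end), then a spring stop: about 1 N per mm at the grip's end up to some 25 N, then rigid; let go, it springs back. A blocked, leaning grip also lifts the finger (total force about 1.3 times the level push). A lever that is home frees the next
- grip_right (a point): centre of the right lever's blue grip, 75 mm from its pivot. A free lever moves with 1 to 3 N, from 0.7 rad on with 4 to 7 N, and meets a springy end bumper at 1.0 rad (1 to 2 N per mm)
- lever_left (a joint): angle of the left lever in rad: 0 off (leaning 0.5 rad towards the robot), 0.5 upright, 1.0 fully thrown; above 0.9 counts as home
- lever_middle (a joint): angle of the middle lever, as for the left one
- lever_right (a joint): angle of the right lever, as for the left one
- tumbler_mid (a point): loose clear ribbed glass tumbler, 70 mm wide and 97 mm high, standing about 50 mm off the right end of the bank; centre, half-way up. Not to be moved
- brass_cup_mid (a point): loose small brass tealight cup, 63 mm wide and 46 mm high, standing about 20 mm off the left end of the bank; centre, half-way up. Not to be moved
- tealight_mid (a point): loose tealight in a metal cup, 38 mm wide and 18 mm high, standing in front of the bank on the robot's side; centre, half-way up. Not to be moved

How it is judged:
On the way, in this order (a step that is already met when the one before it is completed fails the run):
1. a first lever is home (value of joint any of lever_left, lever_middle, lever_right above 0.9 rad), for 0.1 s.
2. two levers are home ((value of joint each of lever_left, lever_middle above 0.9 rad or value of joint each of lever_left, lever_right above 0.9 rad or value of joint each of lever_middle, lever_right above 0.9 rad)), for 0.1 s.
At the end, for the whole second after the job is handed in: all three levers are home (each joint above 0.9 rad of about 1.0) and left there; the tumbler, the brass cup and the tealight stand within 20 mm of where they stood (value of joint each of lever_left, lever_middle, lever_right above 0.9 rad and distance of each of tumbler_mid, brass_cup_mid, tealight_mid from where it was at the start of the episode below 0.02 m); the robot touches nothing.
It fails at once if the robot presses on the switch bank or a lever with more than 20 N (contact force between bank and the fingers above 20 N or contact force between bank and the arm above 20 N).
It fails at once if the tumbler, the brass cup or the tealight is moved by more than 20 mm (distance of any of tumbler_mid, brass_cup_mid, tealight_mid from where it was at the start of the episode above 0.02 m).
It also fails if it takes over 64 s, if anything falls off the work surface, if the arm or the gripper's body presses on something with over 40 N, if the wrist force passes 120 N, or if a joint passes its speed limit or range.

ROBOT

A 7-joint arm with a two-finger parallel gripper is mounted at the origin on a cart in front of the work surface, level with it; the furniture and walls round the work are solid. World frame = base frame: x ahead of the robot, y to its left, z up, the work surface at z = 0. Lengths are in m, angles in rad, forces in N, time in s.
With the tool pointing down it reaches from about 0.35 to 0.9 m from the base axis. Payload 8.1 kg.
Tool frame: the origin (TCP) lies at the very end of the fingers, on their centre line; the grasp point (between the pads) lies 19 mm behind it (grasp_offset is the distance from the TCP to the grasp point, in m); z points along the fingers, y is the line along which they close (so a half turn about z gives the same grasp; the last joint's range is limited). The gripper opens to 92 mm and grips with 3 to 60 N. Pads are 19 mm wide; open, the fingers measure 130 mm over their backs; the gripper's body (75 mm by 190 mm) begins 47 mm behind the grasp point.
Start: joints at [1.15, 0.434, 0.025, 1.573, -0.012, 1.134, -0.075], TCP at [0.195, -0.594, 0.227] pointing down, gripper open.
Joint ranges: [-2.62, 2.62], [-0.44, 2.09], [-1.27, 1.32], [0.08, 2.57], [-1.32, 4.46], [0.12, 2], [-2.74, 2.74]. Speed limits (rad/s): [2.22, 2.22, 3.01, 3.01, 3.14, 3.14, 3.14].

INTERFACE

Orientations are given as a rotation vector (axis times angle).
In Python, from cell import observe, get_image, camera_params, sign_off, silhouettes, grasp_offset gives the robot as it stands. The module is installed in compiled form; this text tells all that it offers.
- The arm moves only by the tool jog_arm, never from a script. Its argument "motion" is a list that holds one entry, the list of rows, each a list of 7 numbers: the shift along the tool's x, y, z in m, then the turn, a rotation vector about the tool's x, y, z in rad, then the closure, from -1 (fully open) to 1 (shut), so that 0 is half open. In form: [[[dx, dy, dz, wx, wy, wz, hand], ...]]. A call has 1 to 10 rows; each row is the pose to reach, as a shift and turn from the pose commanded when the call began, along the tool's axes at that moment; what a row does not reach only later rows make up. A row lasts 1/12 s, in which the tool goes at most 41.7 mm and 7.16 degrees, less where a joint would pass 70% of its speed; a pose out of reach is approached as far as the arm can. A call with a gripper value outside its range is refused whole. The fingers move at their own pace and stop on an object; "force" is the grip in N (left out, the last holds). Time passes only in rows, so rows that repeat a pose let the fingers close. It gives the time, the measured TCP pose, the force, the opening and the grip force at its end, in the units of the state.
- observe(): the state, without advancing time (a new reading comes with each control period).
- get_image(name): name is "scene" or "top" or "wrist"; returns the picture (480x640x3 uint8, red, green, blue); there is no depth.
- camera_params(name): a dict with "vertical_fov" (degrees; the focal length in pixels is half the picture's height over the tangent of half this angle, whatever the lens; pixels are square), "cx", "cy" (the principal point, pixels), "dist_coeffs" ([k1, k2, p1, p2, k3] as OpenCV has them; the pictures are not rectified), "T" (4x4, takes a point from camera to world coordinates). Camera axes: x right, y down, z forward; pixel columns grow to the right and rows downward; lengths in m; the calibration is good to about 2 mm. A picture is of the moment at which its call begins: read the wrist's pose just before it. camera_params takes no time and is no camera call; for the wrist camera it gives the pose at the moment of the call.
- sign_off(): hands the job in; it is judged then, once.
Trained networks look in the newest picture that a camera, given by its name, has taken for a name from the list of things; names that differ only in an ending like _2 or _b are one class to them, and where a whole thing is asked for, a point or a joint stands for the part that bears it (a point fixed in the world has none). Each returns a list of dicts, best first, with "p" (0 to 1); they miss things now and then, are a little off and sometimes report something else, mostly with a low value. They report only what shows in the picture. A call takes as long as a camera call.
- silhouettes(query, camera): "mask" (480x640 bool, what is visible of it) and "pixel" ([column, row] in pixels, amid what is visible of it).
The state is a dict: "clock": time; "joints": joint angles; "dq": joint speeds; "joint_efforts": joint torques, N m; "position": TCP position; "ee_rot": TCP orientation; "force": force on the tool from outside, world axes, zero at the start; "ft_torque": the same for the moment, N m; "width": opening from 0.0 (shut) to 1.0 (fully open); "gripper_force": force on a finger pad.
Only numpy, scipy, OpenCV 4.12 (cv2) and the standard library are available. Lean on these libraries where they do the work, as an engineer would, in place of code of your own. Each camera call takes 0.05 s, during which the arm holds its last target. There are 200 camera calls.

## Working session

There is one attempt and no reset: what is moved stays moved. The work goes in short steps, Python scripts to look and compute and a tool call to move; the robot and the scene stay as the last step left them, time stands still between calls to the robot, and variables do not carry over. Pictures are saved under pics/ and viewed, at most 10 in all, crops included, and the job is handed in when it is done.

Besides the shell and the picture viewer there is one more tool, called as name(argument=value, ...), one argument or row to a line, values as JSON. jog_arm: Moves the arm, as the interface text tells. Its arguments: {"type":"object","properties":{"motion":{"type":"array"},"force":{"type":"number"}},"required":["motion"]}

```bash
mkdir -p pics
cat > h.py <<'E'
import numpy as np,cv2
from cell import *
from scipy.spatial.transform import Rotation as R
def K(c):
    p=camera_params(c); f=240/np.tan(np.radians(p["vertical_fov"])/2)
    return np.array([[f,0,p["cx"]],[0,f,p["cy"]],[0,0,1.]]),np.array(p["dist_coeffs"],float),np.array(p["T"])
def ray(c,px):
    k,d,T=K(c); u=cv2.undistortPoints(np.array([[px]],float),k,d)[0,0]
    v=T[:3,:3]@np.array([u[0],u[1],1]); return T[:3,3],v/np.linalg.norm(v)
def tri(a,b):
    (o1,v1),(o2,v2)=a,b
    s=np.linalg.lstsq(np.c_[v1,-v2],o2-o1,rcond=None)[0]
    p,q=o1+s[0]*v1,o2+s[1]*v2
    return (p+q)/2,np.linalg.norm(p-q)
def proj(c,P):
    k,d,T=K(c); M=np.linalg.inv(T)
    return cv2.projectPoints(np.array(P,float).reshape(-1,1,3),cv2.Rodrigues(M[:3,:3])[0],M[:3,3],k,d)[0][:,0]
E
python3 - <<'E'
from h import *
np.set_printoptions(precision=4,suppress=True)
s=observe(); print(s["clock"],s["position"],s["ee_rot"],s["force"])
ims=[]
rays={}
for c in("scene","top"):
    im=get_image(c); 
    for q in("grip_left","grip_middle","grip_right","tumbler_mid","brass_cup_mid","tealight_mid"):
        r=silhouettes(q,c); print(c,q,[(np.round(x["pixel"]),round(x["p"],2),int(x["mask"].sum())) for x in r[:3]])
        if r: rays[c,q]=ray(c,r[0]["pixel"])
    cv2.imwrite(f"pics/{c}.png",im[:,:,::-1])
for q in("grip_left","grip_middle","grip_right","tumbler_mid","brass_cup_mid","tealight_mid"):
    if ("scene",q) in rays and ("top",q) in rays: print(q,*tri(rays["scene",q],rays["top",q]))
print(observe()["clock"])
E
```

```text
0.0 [ 0.195  -0.5932  0.226 ] [-3.1006 -0.4967  0.0007] [ 0.1191 -0.7387  0.0476]
scene grip_left [(array([280., 281.]), 0.72, 238)]
scene grip_middle [(array([237., 354.]), 0.33, 1063)]
scene grip_right [(array([322., 214.]), 0.53, 296)]
scene tumbler_mid [(array([337., 194.]), 0.6, 1278)]
scene brass_cup_mid [(array([377., 262.]), 0.65, 288), (array([238., 354.]), 0.63, 1008)]
scene tealight_mid [(array([377., 266.]), 0.6, 311), (array([279., 282.]), 0.51, 269)]
top grip_left [(array([254., 251.]), 0.44, 141)]
top grip_middle [(array([294., 250.]), 0.53, 141)]
top grip_right [(array([330., 242.]), 0.49, 125)]
top tumbler_mid [(array([295., 250.]), 0.73, 140), (array([384., 227.]), 0.56, 814)]
top brass_cup_mid [(array([332., 243.]), 0.68, 167), (array([212., 247.]), 0.64, 528)]
top tealight_mid [(array([213., 246.]), 0.41, 534)]
grip_left [0.5073 0.1576 0.1402] 0.004651964287611118
grip_middle [ 0.5883  0.1318 -0.252 ] 0.1249517277349866
grip_right [ 0.5291 -0.0016  0.1475] 0.0018182520283730665
tumbler_mid [0.4853 0.0579 0.2869] 0.039211000237798416
brass_cup_mid [ 0.4826 -0.0273  0.0316] 0.11960678446076316
tealight_mid [0.4163 0.1832 0.3412] 0.17786665755335412
0.7
```

```bash
python3 -c "
import cv2,numpy as np
a=cv2.imread('pics/scene.png')[120:460,120:520];b=cv2.imread('pics/top.png')[120:380,140:480]
a=cv2.resize(a,(400,340));b=cv2.resize(b,(400,306))
cv2.imwrite('pics/m.png',cv2.resize(np.hstack([a[:306],b]),None,fx=1,fy=1))"
```

```text
(no output)
```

View pics/m.png

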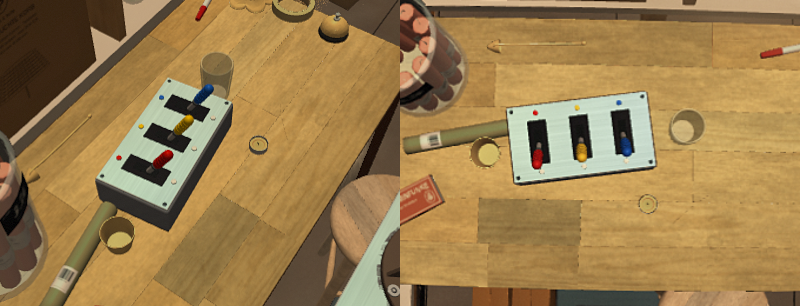

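Run:
```python
from h import *
np.set_printoptions(precision=4,suppress=True)
gl=tri(ray("scene",(280,281)),ray("top",(254,251)))
gr=tri(ray("scene",(322,214)),ray("top",(330,242)))
print(gl,gr)
def plane(c,px,z):
    o,v=ray(c,px); return o+v*(z-o[2])/v[2]
print("mid",plane("top",(294,250),.1408))
print("brass",plane("top",(212,247),.03),plane("scene",(237,354),.023))
print("tumbler",plane("top",(384,227),.06),plane("scene",(337,194),.048))
s=observe();r=R.from_rotvec(s["ee_rot"]).as_matrix();print(r)
```

```text
(array([0.5073, 0.1583, 0.141 ]), np.float64(0.00410357316938991)) (array([ 0.5298, -0.0015,  0.1472]), np.float64(0.00229765399103776))
mid [0.5129 0.0747 0.1408]
brass [0.5242 0.2716 0.03  ] [0.5261 0.2643 0.023 ]
tumbler [ 0.5757 -0.1264  0.06  ] [ 0.5812 -0.1371  0.048 ]
[[ 0.95    0.3124  0.    ]
 [ 0.3124 -0.95   -0.0001]
 [ 0.      0.0001 -1.    ]]
```

The picture shows all three levers leaning towards the robot: red (160,160), yellow (183,127) and blue (203,97) in the left half. The brass cup is at (116,233), the tumbler at (216,72) and the tealight at (258,144). The grips measure 0.141 to 0.147 m high against 0.141 expected. The left and right grips are 0.161 m apart against 0.160, and the yaw is about 0.14.

jog_arm(
  motion=[
    [[0.222,-0.234,0,0,0,0,1],[0.222,-0.234,0,0,0,0,1],[0.222,-0.234,0,0,0,0,1],[0.222,-0.234,0,0,0,0,1],[0.222,-0.234,0,0,0,0,1],[0.222,-0.234,0,0,0,0,1],[0.222,-0.234,0,0,0,0,1],[0.222,-0.234,0,0,0,0,1],[0.222,-0.234,0,0,0,0.177,1],[0.222,-0.234,0,0,0,0.177,1]],
  ],
  force=20,
)

```text
clock: 1.53
position: [0.3342, -0.3001, 0.2271]
ee_rot: [3.134, 0.218, 0.001]
force: [-0.0, -0.7, -1.0]
width: 0.322
gripper_force: 0.0
```

jog_arm(
  motion=[
    [[0.17,-0.268,0,0,0,0,1],[0.17,-0.268,0,0,0,0,1],[0.17,-0.268,0,0,0,0,1],[0.17,-0.268,0,0,0,0,1],[0.17,-0.268,0,0,0,0,1],[0.17,-0.268,0,0,0,0,1],[0.17,-0.268,0,0,0,0,1],[0.17,-0.268,0,0,0,0,1],[0.17,-0.268,0,0,0,0,1],[0.17,-0.268,0,0,0,0,1]],
  ],
)

```text
clock: 2.37
position: [0.4642, -0.0114, 0.2267]
ee_rot: [-3.133, -0.226, -0.0]
force: [0.7, -0.3, 0.8]
width: 0.002
gripper_force: 0.0
```

Run:
```python
from h import *
np.set_printoptions(precision=4,suppress=True)
s=observe(); print(s["position"],s["ee_rot"],s["force"],s["width"])
im=get_image("wrist"); cv2.imwrite("pics/w1.png",im[:,:,::-1])
for q in("grip_left","grip_middle","grip_right"):
    r=silhouettes(q,"wrist"); print(q,[(np.round(x["pixel"]),round(x["p"],2)) for x in r[:3]])
    for x in r[:2]:
        o,v=ray("wrist",x["pixel"]); print(o+v*(.1408-o[2])/v[2])
```

```text
[ 0.4642 -0.0114  0.2267] [-3.1331 -0.2264 -0.0002] [ 0.6652 -0.3155  0.836 ] 0.002039405137879403
grip_left [(array([ 78., 147.]), 0.94)]
[0.503  0.152  0.1408]
grip_middle [(array([200., 143.]), 0.84)]
[0.5161 0.0725 0.1408]
grip_right [(array([321., 144.]), 0.84)]
[ 0.526  -0.0053  0.1408]
```

View pics/w1.png

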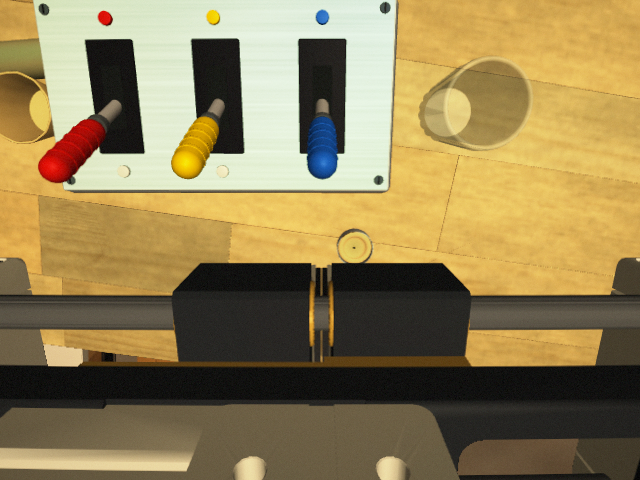

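The wrist view shows the blue grip straight ahead at (321,145), yellow at (197,145) and red at (75,150). The tealight is at (354,246), low under the fingers. I'll check where the fingertips lie relative to the image.

Run:
```python
from h import *
s=observe();r=R.from_rotvec(s["ee_rot"]).as_matrix();p=np.array(s["position"])
for z in(0,-.02,-.047,-.066):
  print(z,proj("wrist",[p+r@np.array([x,y,z]) for x,y in((0,0),(.0095,-.019),(.0095,.019))]).round().tolist())
print(camera_params("wrist")["T"][:3,3]-p, r)
```

```text
0 [[322.0, 288.0], [281.0, 269.0], [364.0, 269.0]]
-0.02 [[322.0, 308.0], [275.0, 286.0], [370.0, 286.0]]
-0.047 [[323.0, 343.0], [265.0, 318.0], [380.0, 318.0]]
-0.066 [[323.0, 379.0], [256.0, 350.0], [391.0, 350.0]]
[0.06645111 0.00998815 0.15775448] [[ 9.90439024e-01  1.37950922e-01 -2.86916957e-04]
 [ 1.37950719e-01 -9.90438889e-01 -6.36709583e-04]
 [-3.72008386e-04  5.91041618e-04 -9.99999756e-01]]
```

The dark blocks match the carriage 66 mm above the tips, so they clear the levers with the TCP at z 0.138. Next I descend in front of the blue lever.

jog_arm(
  motion=[
    [[0,0,0.03,0,0,0,1],[0,0,0.06,0,0,0,1],[0,0,0.089,0,0,0,1],[0.01,0,0.089,0,0,0,1],[0.018,0,0.089,0,0,0,1],[0.022,0,0.089,0,0,0,1],[0.022,0,0.089,0,0,0,1]],
  ],
)

```text
clock: 3.15
position: [0.4884, -0.0097, 0.1396]
ee_rot: [-3.134, -0.22, -0.006]
force: [0.2, -0.4, 0.7]
width: 0.008
gripper_force: 0.0
```

jog_arm(
  motion=[
    [[0.006,0,0,0,0,0,1],[0.012,0,0,0,0,0,1],[0.016,0,0,0,0,0,1],[0.016,0,0,0,0,0,1]],
  ],
)

```text
clock: 3.48
position: [0.5022, -0.0073, 0.1381]
ee_rot: [-3.134, -0.221, -0.001]
force: [-0.1, 0.2, 0.4]
width: 0.006
gripper_force: 0.2
```

jog_arm(
  motion=[
    [[0.004,0,0,0,0,0,1],[0.008,0,0,0,0,0,1],[0.008,0,0,0,0,0,1]],
  ],
)

```text
clock: 3.73
position: [0.5084, -0.0063, 0.1374]
ee_rot: [3.134, 0.221, -0.004]
force: [-4.3, 1.2, 1.8]
width: 0.003
gripper_force: 2.5
```

jog_arm(
  motion=[
    [[0.003,0,0,0,0,0,1],[0.005,0,0,0,0,0,1],[0.005,0,0,0,0,0,1]],
  ],
)

```text
clock: 3.98
position: [0.5119, -0.0057, 0.1373]
ee_rot: [3.133, 0.221, -0.008]
force: [-10.8, 0.3, 7.3]
width: 0.008
gripper_force: 5.6
```

Blue is blocked (13 N). I back off and move to yellow.

jog_arm(
  motion=[
    [[-0.02,0,0,0,0,0,1],[-0.035,0,0,0,0,0,1],[-0.035,-0.03,0,0,0,0,1],[-0.035,-0.06,0,0,0,0,1],[-0.035,-0.08,0,0,0,0,1],[-0.024,-0.08,0,0,0,0,1],[-0.016,-0.08,0,0,0,0,1],[-0.012,-0.08,0,0,0,0,1],[-0.008,-0.08,0,0,0,0,1],[-0.008,-0.08,0,0,0,0,1]],
  ],
)

```text
clock: 4.82
position: [0.4951, 0.0715, 0.1373]
ee_rot: [3.134, 0.219, -0.003]
force: [-2.3, 1.4, -0.4]
width: 0.003
gripper_force: 1.2
```

jog_arm(
  motion=[
    [[0.004,0,0,0,0,0,1],[0.007,0,0,0,0,0,1],[0.007,0,0,0,0,0,1]],
  ],
)

```text
clock: 5.07
position: [0.5003, 0.0724, 0.137]
ee_rot: [3.133, 0.219, -0.007]
force: [-9.2, 1.6, 3.3]
width: 0.004
gripper_force: 4.1
```

Yellow is blocked too, so red should be the free one.

jog_arm(
  motion=[
    [[-0.02,0,0,0,0,0,1],[-0.035,0,0,0,0,0,1],[-0.035,-0.03,0,0,0,0,1],[-0.035,-0.06,0,0,0,0,1],[-0.035,-0.08,0,0,0,0,1],[-0.024,-0.08,0,0,0,0,1],[-0.016,-0.08,0,0,0,0,1],[-0.012,-0.08,0,0,0,0,1],[-0.008,-0.08,0,0,0,0,1],[-0.008,-0.08,0,0,0,0,1]],
  ],
)

```text
clock: 5.9
position: [0.4839, 0.1501, 0.1374]
ee_rot: [3.134, 0.217, -0.0]
force: [0.8, -0.0, 0.1]
width: 0.004
gripper_force: 0.1
```

jog_arm(
  motion=[
    [[0.004,0,0,0,0,0,1],[0.008,0,0,0,0,0,1],[0.008,0,0,0,0,0,1]],
  ],
)

```text
clock: 6.15
position: [0.4917, 0.1522, 0.1377]
ee_rot: [3.134, 0.219, 0.001]
force: [0.1, -0.3, -0.6]
width: 0.006
gripper_force: 0.4
```

jog_arm(
  motion=[
    [[0.005,0,0,0,0,0,1],[0.01,0,0,0,0,0,1],[0.016,0,0,0,0,0,1],[0.022,0,0,0,0,0,1],[0.028,0,0,0,0,0,1],[0.034,0,0,0,0,0,1],[0.04,0,0,0,0,0,1],[0.04,0,0,0,0,0,1]],
  ],
)

```text
clock: 6.82
position: [0.5316, 0.1585, 0.1376]
ee_rot: [-3.133, -0.22, -0.001]
force: [-1.4, 1.5, 0.8]
width: 0.004
gripper_force: 0.7
```

jog_arm(
  motion=[
    [[0.005,0,0,0,0,0,1],[0.01,0,0,0,0,0,1],[0.015,0,0,0,0,0,1],[0.015,0,0,0,0,0,1]],
  ],
)

```text
clock: 7.15
position: [0.5441, 0.16, 0.1366]
ee_rot: [3.133, 0.221, -0.006]
force: [-4.7, 0.5, -1.6]
width: 0.003
gripper_force: 2.1
```

jog_arm(
  motion=[
    [[0.004,0,0,0,0,0,1],[0.007,0,0,0,0,0,1],[0.007,0,0,0,0,0,1]],
  ],
)

```text
clock: 7.4
position: [0.5508, 0.1609, 0.1366]
ee_rot: [3.133, 0.221, -0.006]
force: [-5.7, -0.2, -1.2]
width: 0.006
gripper_force: 2.3
```

jog_arm(
  motion=[
    [[0.002,0,0,0,0,0,1],[0.004,0,0,0,0,0,1],[0.004,0,0,0,0,0,1]],
  ],
)

```text
clock: 7.65
position: [0.5537, 0.1612, 0.1363]
ee_rot: [3.132, 0.222, -0.009]
force: [-6.9, -0.6, -0.7]
width: 0.003
gripper_force: 3.3
```

jog_arm(
  motion=[
    [[0.002,0,0,0,0,0,1],[0.003,0,0,0,0,0,1],[0.003,0,0,0,0,0,1]],
  ],
)

```text
clock: 7.9
position: [0.5553, 0.1615, 0.1359]
ee_rot: [3.132, 0.222, -0.013]
force: [-11.4, -1.4, -1.7]
width: 0.009
gripper_force: 4.8
```

Red has hit its end bumper and is home. I retreat and try yellow again.

jog_arm(
  motion=[
    [[-0.03,0,0,0,0,0,1],[-0.07,0,0,0,0,0,1],[-0.1,0,0,0,0,0,1],[-0.1,0.04,0,0,0,0,1],[-0.1,0.08,0,0,0,0,1],[-0.088,0.08,0,0,0,0,1],[-0.079,0.08,0,0,0,0,1],[-0.073,0.08,0,0,0,0,1],[-0.068,0.08,0,0,0,0,1],[-0.068,0.08,0,0,0,0,1]],
  ],
)

```text
clock: 8.73
position: [0.5016, 0.0743, 0.1372]
ee_rot: [3.133, 0.224, -0.007]
force: [-8.0, -2.8, 4.5]
width: 0.003
gripper_force: 4.2
```

jog_arm(
  motion=[
    [[0.002,0,0,0,0,0,1],[0.004,0,0,0,0,0,1],[0.004,0,0,0,0,0,1]],
  ],
)

```text
clock: 8.98
position: [0.5041, 0.0748, 0.1371]
ee_rot: [3.132, 0.225, -0.01]
force: [-12.6, -2.2, 9.0]
width: 0.007
gripper_force: 7.3
```

Yellow is still blocked, so blue is next.

jog_arm(
  motion=[
    [[-0.02,0,0,0,0,0,1],[-0.038,0,0,0,0,0,1],[-0.038,0.03,0,0,0,0,1],[-0.038,0.06,0,0,0,0,1],[-0.038,0.08,0,0,0,0,1],[-0.024,0.08,0,0,0,0,1],[-0.014,0.08,0,0,0,0,1],[-0.008,0.08,0,0,0,0,1],[-0.004,0.08,0,0,0,0,1],[-0.004,0.08,0,0,0,0,1]],
  ],
)

```text
clock: 9.82
position: [0.515, -0.0042, 0.1376]
ee_rot: [-3.133, -0.224, -0.0]
force: [0.1, 0.9, -0.3]
width: 0.009
gripper_force: 0.0
```

Blue is free now, so I throw it.

jog_arm(
  motion=[
    [[0.006,0,0,0,0,0,1],[0.012,0,0,0,0,0,1],[0.018,0,0,0,0,0,1],[0.024,0,0,0,0,0,1],[0.03,0,0,0,0,0,1],[0.036,0,0,0,0,0,1],[0.042,0,0,0,0,0,1],[0.047,0,0,0,0,0,1],[0.052,0,0,0,0,0,1],[0.052,0,0,0,0,0,1]],
  ],
)

```text
clock: 10.65
position: [0.5651, 0.0017, 0.1367]
ee_rot: [-3.134, -0.221, 0.005]
force: [-5.3, 0.6, -0.2]
width: 0.004
gripper_force: 2.1
```

jog_arm(
  motion=[
    [[0.003,0,0,0,0,0,1],[0.006,0,0,0,0,0,1],[0.008,0,0,0,0,0,1],[0.008,0,0,0,0,0,1]],
  ],
)

```text
clock: 10.98
position: [0.5723, 0.0025, 0.1364]
ee_rot: [3.134, 0.221, -0.007]
force: [-5.6, 0.7, -1.3]
width: 0.004
gripper_force: 2.4
```

jog_arm(
  motion=[
    [[0.002,0,0,0,0,0,1],[0.004,0,0,0,0,0,1],[0.004,0,0,0,0,0,1]],
  ],
)

```text
clock: 11.23
position: [0.5758, 0.0029, 0.1364]
ee_rot: [3.133, 0.221, -0.008]
force: [-7.2, -0.2, -0.5]
width: 0.007
gripper_force: 2.9
```

jog_arm(
  motion=[
    [[0.002,0,0,0,0,0,1],[0.003,0,0,0,0,0,1],[0.003,0,0,0,0,0,1]],
  ],
)

```text
clock: 11.48
position: [0.5774, 0.0031, 0.1359]
ee_rot: [3.133, 0.221, -0.012]
force: [-10.4, -0.0, -0.2]
width: 0.008
gripper_force: 4.5
```

Blue is on its bumper. Next is yellow.

jog_arm(
  motion=[
    [[-0.03,0,0,0,0,0,1],[-0.07,0,0,0,0,0,1],[-0.105,0,0,0,0,0,1],[-0.105,-0.04,0,0,0,0,1],[-0.105,-0.08,0,0,0,0,1],[-0.09,-0.08,0,0,0,0,1],[-0.08,-0.08,0,0,0,0,1],[-0.074,-0.08,0,0,0,0,1],[-0.068,-0.08,0,0,0,0,1],[-0.068,-0.08,0,0,0,0,1]],
  ],
)

```text
clock: 12.32
position: [0.5033, 0.0724, 0.1374]
ee_rot: [3.134, 0.218, 0.0]
force: [-0.0, -0.4, 1.1]
width: 0.004
gripper_force: 0.0
```

jog_arm(
  motion=[
    [[0.006,0,0,0,0,0,1],[0.012,0,0,0,0,0,1],[0.018,0,0,0,0,0,1],[0.024,0,0,0,0,0,1],[0.03,0,0,0,0,0,1],[0.036,0,0,0,0,0,1],[0.042,0,0,0,0,0,1],[0.047,0,0,0,0,0,1],[0.052,0,0,0,0,0,1],[0.052,0,0,0,0,0,1]],
  ],
)

```text
clock: 13.15
position: [0.5531, 0.0806, 0.1368]
ee_rot: [3.134, 0.221, -0.004]
force: [-3.6, 0.2, -0.8]
width: 0.004
gripper_force: 1.8
```

jog_arm(
  motion=[
    [[0.003,0,0,0,0,0,1],[0.006,0,0,0,0,0,1],[0.009,0,0,0,0,0,1],[0.009,0,0,0,0,0,1]],
  ],
)

```text
clock: 13.48
position: [0.5614, 0.0818, 0.1368]
ee_rot: [3.133, 0.221, -0.005]
force: [-5.4, 0.1, -1.7]
width: 0.003
gripper_force: 2.3
```

jog_arm(
  motion=[
    [[0.002,0,0,0,0,0,1],[0.003,0,0,0,0,0,1],[0.003,0,0,0,0,0,1]],
  ],
)

```text
clock: 13.73
position: [0.564, 0.0822, 0.1368]
ee_rot: [3.133, 0.221, -0.005]
force: [-6.8, -0.4, -1.4]
width: 0.006
gripper_force: 2.7
```

jog_arm(
  motion=[
    [[0.002,0,0,0,0,0,1],[0.004,0,0,0,0,0,1],[0.004,0,0,0,0,0,1]],
  ],
)

```text
clock: 13.98
position: [0.5665, 0.0826, 0.1363]
ee_rot: [3.133, 0.222, -0.01]
force: [-10.1, -1.2, -0.8]
width: 0.003
gripper_force: 4.4
```

jog_arm(
  motion=[
    [[-0.03,0,0,0,0,0,1],[-0.07,0,0,0,0,0,1],[-0.105,0,0,0,0,0,1],[-0.12,0,-0.04,0,0,0,1],[-0.12,0,-0.08,0,0,0,1],[-0.12,0,-0.1,0,0,0,1],[-0.12,0,-0.1,0,0,0,1]],
  ],
)

```text
clock: 14.57
position: [0.454, 0.0669, 0.243]
ee_rot: [-3.133, -0.221, -0.017]
force: [1.3, 0.1, 0.2]
width: 0.004
gripper_force: 0.0
```

Run:
```python
from h import *
a=get_image("scene")[120:460,120:520];b=get_image("wrist")
cv2.imwrite("pics/end.png",np.hstack([a,cv2.resize(b,(400,300))[:, :] if 0 else cv2.copyMakeBorder(cv2.resize(b,(400,300)),0,40,0,0,0)])[:,:,::-1])
```

```text
(no output)
```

View pics/end.png

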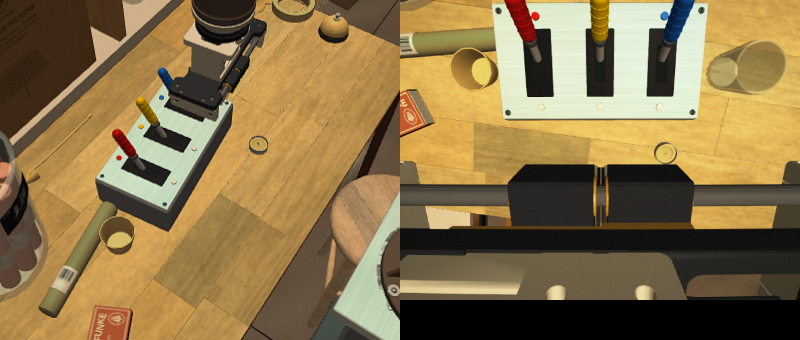

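All three levers lean fully to the far side: red (122,143), yellow (148,110) and blue (165,76) in the left half. The brass cup (117,235) and tealight (258,144) are where they were, the tumbler is still upright at (745,68) in the wrist view, and the gripper is clear.

```bash
python3 -c "
from cell import *
print(sign_off())"
```

```text
the job is handed in; nothing more can be done
None
```

The job is handed in: all three levers were thrown to their end stops in the order red, blue, yellow, with measured force peaking at about 16 N, and the tumbler, brass cup and tealight look undisturbed; sign-off gave no verdict.

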